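Load a tape reel on the bag closer and close its hold-down arm

ROBOT

A 7-joint arm with a two-finger parallel gripper is mounted at the origin on the work surface. World frame = base frame: x ahead of the robot, y to its left, z up, the work surface at z = 0. Lengths are in m, angles in rad, forces in N, time in s.
With the tool pointing down it reaches from about 0.35 to 0.775 m from the base axis. Payload 3.1 kg.
Tool frame: the origin (TCP) lies at the very end of the fingers, on their centre line; the grasp point (between the pads) lies 19 mm behind it; z points along the fingers, y is the line along which they close (so a half turn about z gives the same grasp; the last joint's range is limited). The gripper opens to 85 mm and grips with 20 to 120 N. Pads are 22 mm wide; open, the fingers measure 114 mm over their backs; the gripper's body (76 mm by 85 mm) begins 54 mm behind the grasp point. The pads swing forward as they close: fully open they stand 13 mm farther back than shut.
Start: joints at [1.253, 0.311, 0.014, 1.512, -0.004, 1.319, -0.027], TCP at [0.15, -0.529, 0.208] pointing down, gripper open.
Joint ranges: [-2.7, 2.7], [-0.3, 1.91], [-1.27, 1.3], [0.12, 2.57], [-1.44, 4.58], [0.2, 2.03], [-3.05, 3.05]. Speed limits (rad/s): [2.79, 2.79, 3.14, 3.14, 3.14, 3.14, 3.14].

INTERFACE

Orientations are given as a 3x3 rotation matrix whose columns are the frame's x, y, z axes.
In Python, from cell import state, viewer, finish_job gives the robot as it stands. The module is installed in compiled form; this text tells all that it offers.
- The arm moves only by the tool jog_arm, never from a script. Its argument "deltas" is a list of rows, each an object with "grip": the finger opening in mm, from 0 to 85.4; "translation": the shift along the tool's x, y, z in mm, a list of three; "yaw": the turn about the tool's z in degrees. In form: [{"grip": grip, "translation": [x, y, z], "yaw": yaw}, ...]. A call has exactly 5 rows; each row is the pose to reach, as a shift and turn from the pose commanded when the call began, along the tool's axes at that moment; what a row does not reach only later rows make up. A row lasts 1/12 s, in which the tool goes at most 41.7 mm and 7.16 degrees, less where a joint would pass 70% of its speed; a pose out of reach is approached as far as the arm can. A call with a gripper value outside its range is refused whole. The fingers move at their own pace and stop on an object; "grip_force" is the grip in N (left out, the last holds). Time passes only in rows, so rows that repeat a pose let the fingers close, or fill a call up. It gives the time, the measured TCP pose, the force, the opening and the grip force at its end, in the units of the state.
- state(): the state, without advancing time (a new reading comes with each control period).
- viewer.snapshot(name): name is "side" or "top" or "wrist"; returns a dict with "pixels" (420x560x3 uint8, red, green, blue), "depth" (420x560 float32, m along the optical axis (not along the pixel's ray), 0 where there is no reading), "camera_matrix" (3x3 intrinsics, pixels), "world_from_camera" (4x4, takes a point from camera to world coordinates). Camera axes: x right, y up, looking along -z (the intrinsics and any distortion apply to the point x, -y, -z); pixel columns grow to the right and rows downward; lengths in m; the calibration is good to about 2 mm. The wrist camera is an equidistant fisheye: a pixel r from the principal point sees the ray r / f radians off the axis. A picture is of the moment at which its call begins.
- finish_job(): hands the job in; it is judged then, once.
The state is a dict: "clock": time; "joint_pos": joint angles; "qd": joint speeds; "tau": joint torques, N m; "position": TCP position; "ee_rot": TCP orientation; "ft_force": force on the tool from outside, world axes, zero at the start; "wrist_torque": the same for the moment, N m; "gripper_width": finger opening in m; "grip_force": force on a finger pad.
Only numpy, scipy, OpenCV 4.12 (cv2) and the standard library are available. Lean on these libraries where they do the work, as an engineer would, in place of code of your own. Each camera call takes 0.05 s, during which the arm holds its last target. There are 200 camera calls.

TASK

Load the yellow tape reel: swing the red hold-down arm well clear of the well, slide the reel along the deck so that it slips down over the upright hub, and press it down until it is fully home on the hub. Then swing the arm back over the reel until its pointer lines up with the red mark on the deck. Leave the blue reel, the empty core and the stacks of cakes where they stand.

Things in the scene. Friction and masses are not known exactly. Their poses are not given: they have to be found in the camera images.
- sealer: fixed tape unit of a bag-closing machine, 300 (x) x 420 (y) mm, with a flat aluminium loading deck 70 mm above the table; origin under the deck's centre at table height, own x away from the robot at yaw 0, z up. A 116 mm well with the hub is at own (0, -100) mm; the reels stand on the +y part. A white housing, 110 mm high, stands along the +x edge (own x 155 to 205, y -50 to 210 mm)
- fence (a point): middle of the top of the low blue fence on the deck, 12 mm high, that curves round the well's -y side, 57 mm from the hub's axis, to about 70 degrees either side of here; a reel pushed against it stands over the hub
- hub_top (a point): centre of the top of the dark steel hub, an upright shaft of 42 mm diameter with a 3 mm bevel, 1 mm below the deck. Round it in the well lies a white platform that starts 15 mm below the deck and stays where it is left; it gives way by 15 mm when what lies on it is pressed with about 10 N
- hub_home (a point): point on the hub's axis, 30 mm below the deck, where the centre of the underside of a reel lies when it is fully home (its top then stands 14 mm above the deck, 29 mm when it has only dropped over the hub)
- yellow_reel: yellow reel of tape with a cardboard core, a ring of 110 mm outer diameter, bore 47 mm, 44 mm high, 0.2 to 0.45 kg, standing flat on the deck; origin at the centre of its underside, z up along the bore. Too wide to be taken across
- blue_reel: the same reel in blue, which stays on the deck; origin at the centre of its underside
- clamp (a joint): red hold-down arm, angle in rad about an upright axis: 0 when it points across the hub to the red mark (along the unit's +x), growing clockwise seen from above (towards the unit's -y, away from the reels); goes from -0.5 to 1.7 and stays where it is left
- clamp_hinge (a point): point on the arm's hinge axis, 100 mm on the -x side of the hub, 23 mm above the deck. The arm is 18 mm wide, its underside 18 mm and its top 28 mm above the deck, with a steel pointer that ends 173 mm from the hinge
- clamp_grip (a point): middle (in height 10 mm under the top) of the black upright round handle on the arm, 18 mm diameter, 40 mm high, from 28 to 68 mm above the deck, 120 mm from the hinge
- red_mark (a point): near end of the painted red line on the deck to which the arm's pointer must point, 85 mm beyond the hub on the side away from the hinge
- core: empty cardboard core, a tube of 53 mm diameter, 44 mm high, upright on the deck's corner; origin at the centre of its underside
- cakes0: stack of square cakes, 75 x 75 x 60 mm, on the table; origin at the centre of its underside
- cakes1: stack of square cakes, 75 x 75 x 72 mm, on the table; origin at the centre of its underside
- cakes2: stack of square cakes, 75 x 75 x 60 mm, on the table; origin at the centre of its underside
Things that resemble listed ones, but are neither listed nor needed, are in the scene too. There is more than one size of the yellow_reel; the one meant has the size given above.

How it is judged:
On the way, in this order (a step that is already met when the one before it is completed fails the run):
1. the arm is swung clear of the well (0.9 rad or more from the mark) (value of joint clamp above 0.9 rad), for 0.2 s.
2. the yellow reel has slipped over the hub (within 5 mm of its axis, upright, at least 8 mm down) (horizontal distance between yellow_reel and hub_home below 0.005 m and angle between yellow_reel's own z axis and vertical below 0.06 rad and z of yellow_reel in the frame of hub_home below 0.022 m), for 0.2 s.
3. the yellow reel is pressed fully home (within 4 mm of the bottom) (horizontal distance between yellow_reel and hub_home below 0.005 m and angle between yellow_reel's own z axis and vertical below 0.06 rad and z of yellow_reel in the frame of hub_home below 0.004 m), for 0.2 s.
4. the arm's pointer is back on the red mark (within 0.1 rad) (value of joint clamp between -0.1 and 0.1 rad), for 0.2 s.
At the end, for the whole second after the job is handed in: the yellow reel lies fully home over the hub (underside within 4 mm of its home height, 5 mm of the hub's axis, tilted less than 0.06 rad) and at rest, with the arm over it within 0.1 rad of the red mark and still (all of step 3 and all of step 4 and linear speed of yellow_reel below 0.02 m/s and velocity of joint clamp between -0.05 and 0.05 rad/s); the robot touches nothing.
It fails at once if blue_reel is shifted by more than 20 mm (distance of blue_reel from where it was at the start of the episode above 0.02 m).
It fails at once if core is shifted by more than 30 mm (distance of core from where it was at the start of the episode above 0.03 m).
It fails at once if cakes0 is shifted by more than 30 mm (distance of cakes0 from where it was at the start of the episode above 0.03 m).
It fails at once if cakes1 is shifted by more than 30 mm (distance of cakes1 from where it was at the start of the episode above 0.03 m).
It fails at once if cakes2 is shifted by more than 30 mm (distance of cakes2 from where it was at the start of the episode above 0.03 m).
It also fails if it takes over 72 s, if anything falls off the work surface, if the arm or the gripper's body presses on something with over 40 N, if the wrist force passes 120 N, or if a joint passes its speed limit or range.

## Working session

There is one attempt and no reset: what is moved stays moved. The work goes in short steps, Python scripts to look and compute and a tool call to move; the robot and the scene stay as the last step left them, time stands still between calls to the robot, and variables do not carry over. Pictures are saved under pics/ and viewed, at most 10 in all, crops included, and the job is handed in when it is done.

Besides the shell and the picture viewer there is one more tool, called after "Request:" by a JSON object that holds its "op" and its "data", one argument or row to a line. jog_arm: Moves the arm, as the interface text tells. Its arguments: {"type":"object","properties":{"deltas":{"type":"array"},"grip_force":{"type":"number"}},"required":["deltas"]}

```bash
mkdir -p pics; cat > h.py <<'E'
import numpy as np, cv2, pickle
from cell import state, viewer, finish_job
def snap(n, tag):
    s=viewer.snapshot(n); pickle.dump(s,open(f'{tag}.pkl','wb'))
    cv2.imwrite(f'pics/{tag}.png', s['pixels'][:,:,::-1]); return s
def load(tag): return pickle.load(open(f'{tag}.pkl','rb'))
def ray(s,u,v):
    K=s['camera_matrix'];T=s['world_from_camera']
    d=np.array([(u-K[0,2])/K[0,0],-(v-K[1,2])/K[1,1],-1.0])
    return T[:3,3],T[:3,:3]@d
def atz(s,u,v,z):
    o,d=ray(s,u,v); return o+d*(z-o[2])/d[2]
def atdepth(s,u,v):
    o,d=ray(s,u,v); return o+d*s['depth'][int(round(v)),int(round(u))]
def tri(s1,p1,s2,p2):
    o1,d1=ray(s1,*p1);o2,d2=ray(s2,*p2);A=np.stack([d1,-d2],1)
    t=np.linalg.lstsq(A,o2-o1,rcond=None)[0];a=o1+t[0]*d1;b=o2+t[1]*d2
    return (a+b)/2,np.linalg.norm(a-b)
E
python3 - <<'E'
from h import *
a=snap('top','top0');b=snap('side','side0')
print(a['camera_matrix'],a['world_from_camera'],b['world_from_camera'])
s=state();print(s['clock'],s['position'],s['ee_rot'],s['ft_force'])
E
```

```text
[[421.1443827    0.         281.10307216]
 [  0.         421.1443827  210.0089686 ]
 [  0.           0.           1.        ]] [[ 0.00374501  0.99205565 -0.12574405  0.36845896]
 [-0.99997063  0.00287437 -0.00710457 -0.0074039 ]
 [-0.00668669  0.12576696  0.99203728  1.48289751]
 [ 0.          0.          0.          1.        ]] [[-0.9683552   0.16617932 -0.1862059   0.28619255]
 [-0.24933204 -0.61116191  0.7512088   1.03304669]
 [ 0.01103341  0.77386404  0.63325564  0.97712348]
 [ 0.          0.          0.          1.        ]]
0.1 [ 0.14960165 -0.52853113  0.20692745] [[ 9.62190118e-01  2.72377990e-01 -6.38317315e-04]
 [ 2.72378730e-01 -9.62188004e-01  2.01784307e-03]
 [-6.45652243e-05 -2.11541272e-03 -9.99997760e-01]] [ 0.70441147  0.77023367 -0.24950841]
```

View pics/top0.png

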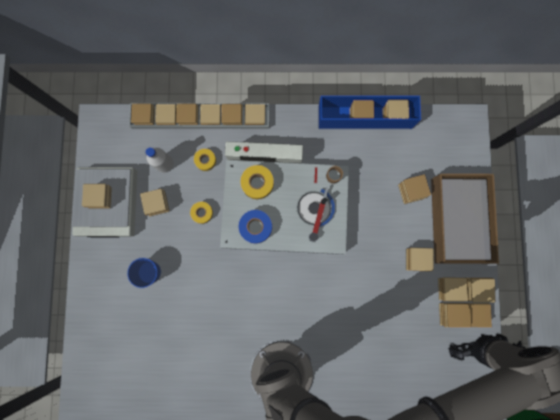

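View pics/side0.png

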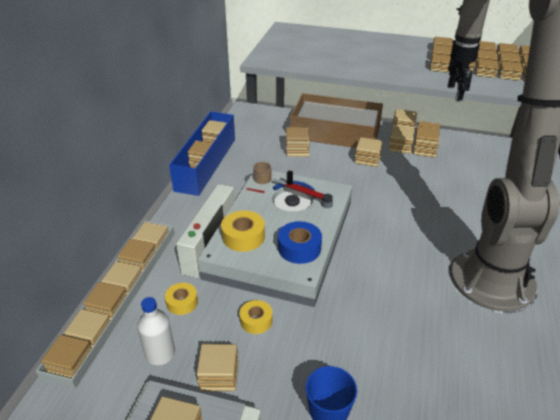

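The top view shows the yellow reel at about (257,181), blue at (255,226), the hub at (315,208), the arm's hinge at (314,237), the handle near (323,195), the core at (333,175) and cakes around (415,190) and (421,259). The side view shows the same layout. I'll enlarge both.

```bash
python3 - <<'E'
from h import *
a=load('top0')['pixels'][:,:,::-1];b=load('side0')['pixels'][:,:,::-1]
cv2.imwrite('pics/tc.png',cv2.resize(a[135:260,215:355],None,fx=5,fy=4.8,interpolation=cv2.INTER_CUBIC)) 
cv2.imwrite('pics/sc.png',cv2.resize(b[155:305,175:360],None,fx=4,fy=4,interpolation=cv2.INTER_CUBIC))
E
```

```text
(no output)
```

View pics/tc.png

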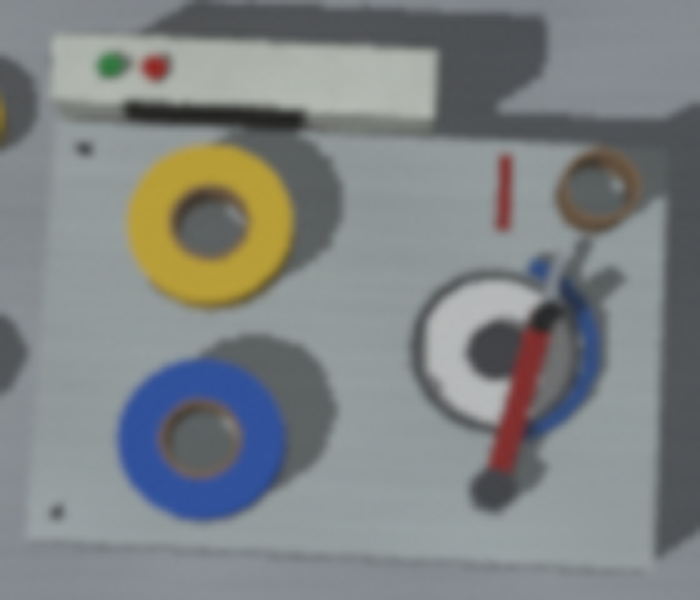

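View pics/sc.png

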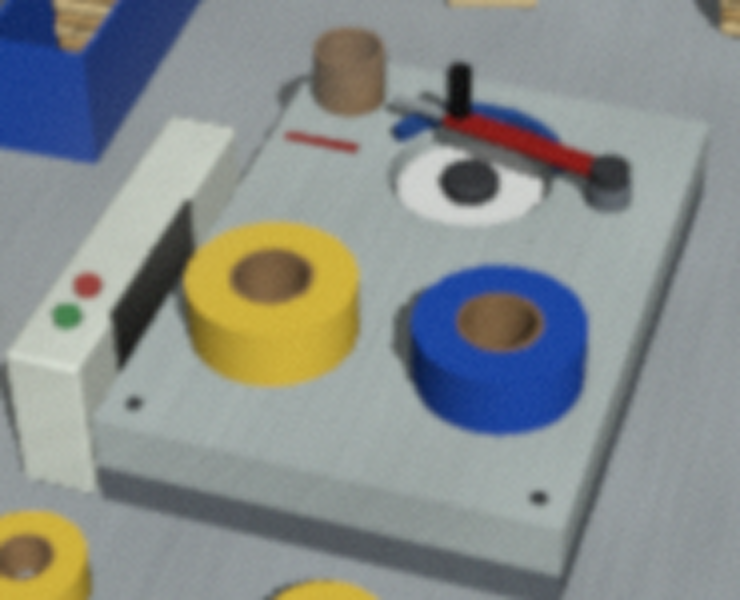

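```bash
python3 - <<'E'
from h import *
a=load('top0');b=load('side0')
T=lambda x,y:(215+(x+.5)/5-.5,135+(y+.5)/4.8-.5)
S=lambda x,y:(175+(x+.5)/4-.5,155+(y+.5)/4-.5)
for n,p,q in [('hub',(497,350),(470,183)),('handletop',(546,315),(459,68)),('hinge',(491,490),(608,168)),('marknear',(503,230),(357,149)),('markfar',(506,155),(287,134)),('yel',(210,222),(272,276)),('blue',(201,439),(500,322)),('holeFL',(84,148),(133,403)),('holeNL',(56,512),(539,498)),('tip',(588,240),(392,105)),('core',(600,187),(349,43))]:
    P,e=tri(a,T(*p),b,S(*q)); print(n,P.round(4),round(e,4),'top depth',atdepth(a,*T(*p)).round(4))
# full point clouds by colour
for s,nm in ((a,'top'),(b,'side')):
    hsv=cv2.cvtColor(s['pixels'],cv2.COLOR_RGB2HSV)
    vv,uu=np.mgrid[0:420,0:560];K=s['camera_matrix'];Tm=s['world_from_camera'];d=s['depth']
    c=np.stack([(uu-K[0,2])/K[0,0]*d,-(vv-K[1,2])/K[1,1]*d,-d],-1)
    W=c@Tm[:3,:3].T+Tm[:3,3]
    for col,lo,hi in (('y',18,32),('b',105,130)):
        m=(hsv[...,0]>=lo)&(hsv[...,0]<=hi)&(hsv[...,1]>110)&(abs(W[...,2]-.114)<.006)
        n,l,st,ce=cv2.connectedComponentsWithStats(m.astype(np.uint8))
        for i in range(1,n):
            if st[i,4]>150:
                P=W[l==i]; (cx,cy),r=cv2.minEnclosingCircle(P[:,:2].astype(np.float32)); print(nm,col,st[i,4],cx,cy,r,np.median(P[:,2]))
    # white housing, cakes top heights
print(atdepth(a,*T(300,450)),atdepth(a,*T(430,80)),atdepth(a,*T(80,80)))
for uv in [(415,190),(421,259),(153,202),(468,290),(468,316)]: print(uv,atdepth(a,*uv).round(3))
E
```

```text
hub [ 0.5561 -0.1097  0.0572] 0.004 top depth [ 0.5565 -0.1086  0.0686]
handletop [ 0.5706 -0.1357  0.1363] 0.0015 top depth [ 0.5712 -0.1355  0.1374]
hinge [ 0.4555 -0.1022  0.0964] 0.001 top depth [ 0.4557 -0.1018  0.101 ]
marknear [ 0.6408 -0.1136  0.0678] 0.0039 top depth [ 0.6429 -0.1134  0.0668]
markfar [ 0.6946 -0.116   0.0691] 0.0046 top depth [ 0.6964 -0.1154  0.0715]
yel [0.6378 0.0837 0.1117] 0.0031 top depth [0.6474 0.0867 0.0709]
blue [0.4879 0.088  0.1114] 0.0025 top depth [0.4927 0.091  0.0715]
holeFL [0.7003 0.1737 0.0685] 0.0025 top depth [0.6993 0.1728 0.0779]
holeNL [0.4398 0.1877 0.0693] 0.0032 top depth [0.4412 0.1873 0.0736]
tip [ 0.6323 -0.1716  0.0681] 0.0066 top depth [ 0.6356 -0.1712  0.0683]
core [ 0.6628 -0.1742  0.1155] 0.0019 top depth [ 0.6731 -0.1793  0.0724]
top y 656 0.6370693445205688 0.08290240913629532 0.05526750162243843 0.11392010587714818
top b 596 0.48875921964645386 0.0876452624797821 0.054378215223550797 0.11354087814937774
side y 834 0.6330992579460144 0.08593975752592087 0.058323848992586136 0.11214461709582896
side b 804 0.48678919672966003 0.09112703055143356 0.05761228874325752 0.11194732315417832
[0.48522779 0.0243402  0.07069948] [ 0.74086774 -0.06206179  0.10926586] [0.7408813  0.17257923 0.1075426 ]
(415, 190) [ 0.617 -0.451  0.07 ]
(421, 259) [ 0.385 -0.465  0.064]
(153, 202) [0.575 0.441 0.059]
(468, 290) [ 0.283 -0.623  0.049]
(468, 316) [ 0.2   -0.609  0.07 ]
```

Request:
{"op": "jog_arm", "data": {
  "deltas": [
    {"grip": 50,"translation": [36,-18,0],"yaw": 3.8},
    {"grip": 50,"translation": [72,-37,0],"yaw": 7.6},
    {"grip": 50,"translation": [107,-55,0],"yaw": 11.4},
    {"grip": 50,"translation": [142,-73,0],"yaw": 15.2},
    {"grip": 50,"translation": [178,-92,0],"yaw": 19}
  ],
  "grip_force": 30
}}

```text
clock: 0.52
position: [0.2966, -0.3907, 0.2075]
ee_rot: [[0.998, -0.06, -0.001], [-0.06, -0.998, 0.0], [-0.001, -0.0, -1.0]]
ft_force: [0.4, 0.5, -0.6]
gripper_width: 0.05
grip_force: 0.0
```

Request:
{"op": "jog_arm", "data": {
  "deltas": [
    {"grip": 50,"translation": [26,-27,0],"yaw": 0},
    {"grip": 50,"translation": [52,-54,0],"yaw": 0},
    {"grip": 50,"translation": [78,-81,0],"yaw": 0},
    {"grip": 50,"translation": [104,-108,0],"yaw": 0},
    {"grip": 50,"translation": [130,-136,0],"yaw": 0}
  ]
}}

```text
clock: 0.93
position: [0.4341, -0.2623, 0.2076]
ee_rot: [[0.998, -0.056, -0.001], [-0.056, -0.998, 0.0], [-0.001, 0.0, -1.0]]
ft_force: [0.8, -0.6, 0.4]
gripper_width: 0.0499
grip_force: 0.0
```

Request:
{"op": "jog_arm", "data": {
  "deltas": [
    {"grip": 50,"translation": [26,-27,0],"yaw": 0},
    {"grip": 50,"translation": [52,-54,0],"yaw": 0},
    {"grip": 50,"translation": [78,-81,0],"yaw": 0},
    {"grip": 50,"translation": [104,-108,0],"yaw": 0},
    {"grip": 50,"translation": [130,-136,0],"yaw": 0}
  ]
}}

```text
clock: 1.35
position: [0.5714, -0.1341, 0.2073]
ee_rot: [[0.998, -0.056, -0.001], [-0.056, -0.998, -0.0], [-0.001, 0.0, -1.0]]
ft_force: [0.1, -0.6, 0.6]
gripper_width: 0.0501
grip_force: 0.0
```

```bash
python3 - <<'E'
from h import *
s=state();print(s['clock'],s['position'],s['ee_rot'],s['ft_force'],s['gripper_width'])
w=snap('wrist','w1');print(w['camera_matrix'],w['world_from_camera'])
E
```

```text
1.35 [ 0.57138175 -0.13408018  0.20729697] [[ 9.98413001e-01 -5.63031325e-02 -1.19831791e-03]
 [-5.63034421e-02 -9.98413677e-01 -2.26191175e-04]
 [-1.18368172e-03  2.93301633e-04 -9.99999256e-01]] [ 0.08368223 -0.57960135  0.58149195] 0.05012135339619386
[[325.1922621    0.         275.32128857]
 [  0.         325.1922621  209.96635198]
 [  0.           0.           1.        ]] [[-5.62187815e-02  9.59795525e-01  2.75012725e-01  6.41673935e-01]
 [-9.98418300e-01 -5.38813416e-02 -1.60530379e-02 -1.37065326e-01]
 [-5.89579320e-04 -2.75480219e-01  9.61306559e-01  3.73184258e-01]
 [ 0.00000000e+00  0.00000000e+00  0.00000000e+00  1.00000000e+00]]
```

View pics/w1.png

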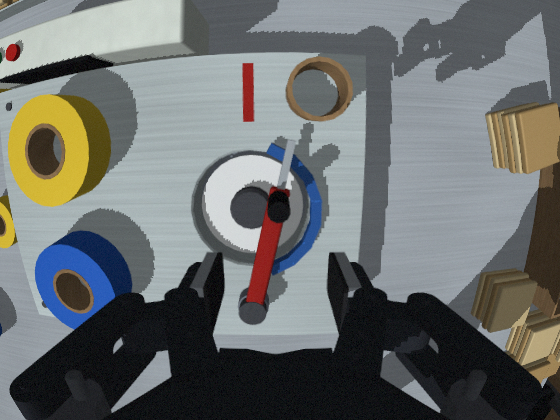

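The wrist view shows the handle top at (279,208), the hub at (249,208), the mark's near end at (249,121), the hinge knob at (252,307), the yellow bore rim at (45,151) and the core at (320,89). I'll check these against the first measurements.

```bash
cat >> h.py <<'E'
def wray(s,u,v):
    K=s['camera_matrix'];T=s['world_from_camera'];x=(u-K[0,2])/K[0,0];y=(v-K[1,2])/K[1,1];r=np.hypot(x,y)+1e-12
    return T[:3,3],T[:3,:3]@np.array([np.sin(r)*x/r,-np.sin(r)*y/r,-np.cos(r)])
def wz(s,u,v,z):
    o,d=wray(s,u,v);return o+d*(z-o[2])/d[2]
E
python3 - <<'E'
from h import *
w=load('w1')
for n,u,v,z in [('handle',279,209,.138),('hub',249,208,.069),('hinge',252,307,.1),('mark',249,121,.07),('markf',248,64,.07),('yel',45,151,.114),('core',320,89,.114),('well',249,207,.07),('fencemid',318,205,.082)]: print(n,wz(w,u,v,z).round(4))
E
```

```text
handle [ 0.575  -0.1359  0.138 ]
hub [ 0.5581 -0.1065  0.069 ]
hinge [ 0.4651 -0.1038  0.1   ]
mark [ 0.6416 -0.1126  0.07  ]
markf [ 0.6953 -0.1148  0.07  ]
yel [0.6385 0.084  0.114 ]
core [ 0.6644 -0.1734  0.114 ]
well [ 0.5594 -0.1067  0.07  ]
fencemid [ 0.561  -0.1722  0.082 ]
```

Request:
{"op": "jog_arm", "data": {
  "deltas": [
    {"grip": 50,"translation": [0,1,30],"yaw": 0},
    {"grip": 50,"translation": [0,1,60],"yaw": 0},
    {"grip": 50,"translation": [0,1,85],"yaw": 0},
    {"grip": 50,"translation": [0,1,97],"yaw": 0},
    {"grip": 50,"translation": [0,1,97],"yaw": 0}
  ]
}}

```text
clock: 1.82
position: [0.5669, -0.1358, 0.1063]
ee_rot: [[0.998, -0.056, -0.009], [-0.056, -0.998, 0.002], [-0.009, -0.001, -1.0]]
ft_force: [-1.4, -0.2, -0.3]
gripper_width: 0.0501
grip_force: 0.0
```

Request:
{"op": "jog_arm", "data": {
  "deltas": [
    {"grip": 10,"translation": [0,0,0],"yaw": 0},
    {"grip": 10,"translation": [0,0,0],"yaw": 0},
    {"grip": 10,"translation": [0,0,0],"yaw": 0},
    {"grip": 10,"translation": [0,0,0],"yaw": 0},
    {"grip": 10,"translation": [0,0,0],"yaw": 0}
  ]
}}

```text
clock: 2.23
position: [0.572, -0.1364, 0.1126]
ee_rot: [[0.998, -0.056, 0.003], [-0.056, -0.998, -0.001], [0.003, 0.001, -1.0]]
ft_force: [0.4, -0.0, 3.7]
gripper_width: 0.0143
grip_force: 29.4
```

Request:
{"op": "jog_arm", "data": {
  "deltas": [
    {"grip": 10,"translation": [-3,12,0],"yaw": 0},
    {"grip": 10,"translation": [-8,23,0],"yaw": 0},
    {"grip": 10,"translation": [-14,34,0],"yaw": 0},
    {"grip": 10,"translation": [-21,45,0],"yaw": 0},
    {"grip": 10,"translation": [-29,54,0],"yaw": 0}
  ]
}}

```text
clock: 2.65
position: [0.5407, -0.1892, 0.1127]
ee_rot: [[0.998, -0.056, 0.006], [-0.056, -0.998, -0.0], [0.006, -0.0, -1.0]]
ft_force: [3.8, 2.2, 4.5]
gripper_width: 0.0143
grip_force: 29.6
```

Request:
{"op": "jog_arm", "data": {
  "deltas": [
    {"grip": 10,"translation": [-9,9,0],"yaw": 0},
    {"grip": 10,"translation": [-19,17,0],"yaw": 0},
    {"grip": 10,"translation": [-30,23,0],"yaw": 0},
    {"grip": 10,"translation": [-41,29,0],"yaw": 0},
    {"grip": 10,"translation": [-51,32,0],"yaw": 0}
  ]
}}

```text
clock: 3.07
position: [0.4862, -0.2188, 0.1124]
ee_rot: [[0.998, -0.056, 0.003], [-0.056, -0.998, -0.001], [0.003, 0.001, -1.0]]
ft_force: [0.9, 0.0, 6.7]
gripper_width: 0.0145
grip_force: 29.5
```

Request:
{"op": "jog_arm", "data": {
  "deltas": [
    {"grip": 10,"translation": [0,0,0],"yaw": 0},
    {"grip": 30,"translation": [0,0,0],"yaw": 0},
    {"grip": 40,"translation": [0,0,0],"yaw": 0},
    {"grip": 40,"translation": [0,0,0],"yaw": 0},
    {"grip": 40,"translation": [0,0,0],"yaw": 0}
  ]
}}

```text
clock: 3.48
position: [0.4851, -0.2177, 0.1102]
ee_rot: [[0.998, -0.056, -0.002], [-0.056, -0.998, 0.0], [-0.002, -0.0, -1.0]]
ft_force: [0.5, 0.3, 0.4]
gripper_width: 0.0399
grip_force: 0.0
```

```bash
python3 - <<'E'
from h import *
snap('wrist','w2')
E
```

```text
(no output)
```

View pics/w2.png

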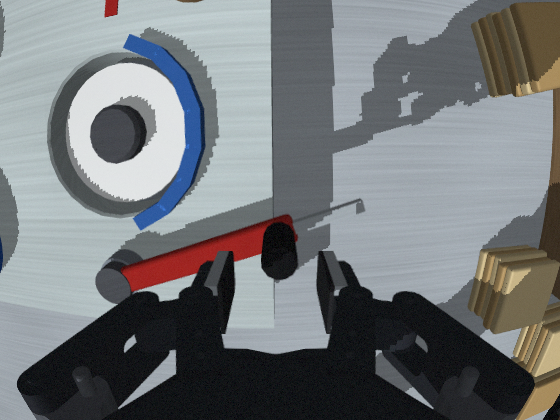

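The arm now stands about 1.3 rad clear of the well, with the handle at (280,250) just ahead of the open fingers. Next is the yellow bore.

Request:
{"op": "jog_arm", "data": {
  "deltas": [
    {"grip": 40,"translation": [0,0,-35],"yaw": 0},
    {"grip": 40,"translation": [0,0,-62],"yaw": 0},
    {"grip": 0,"translation": [15,-35,-62],"yaw": 0},
    {"grip": 0,"translation": [30,-70,-62],"yaw": 0},
    {"grip": 0,"translation": [46,-105,-62],"yaw": 0}
  ]
}}

```text
clock: 3.95
position: [0.5383, -0.115, 0.1734]
ee_rot: [[0.998, -0.058, 0.001], [-0.058, -0.998, -0.001], [0.001, 0.001, -1.0]]
ft_force: [1.0, 0.9, 0.1]
gripper_width: 0.0044
grip_force: 0.0
```

Request:
{"op": "jog_arm", "data": {
  "deltas": [
    {"grip": 0,"translation": [15,-35,0],"yaw": 0},
    {"grip": 0,"translation": [30,-70,0],"yaw": 0},
    {"grip": 0,"translation": [46,-105,0],"yaw": 0},
    {"grip": 0,"translation": [61,-140,0],"yaw": 0},
    {"grip": 0,"translation": [76,-174,0],"yaw": 0}
  ]
}}

```text
clock: 4.37
position: [0.6237, 0.0561, 0.1723]
ee_rot: [[0.998, -0.055, -0.001], [-0.055, -0.998, -0.0], [-0.001, 0.0, -1.0]]
ft_force: [0.4, -0.6, -0.6]
gripper_width: 0.0004
grip_force: 0.0
```

Request:
{"op": "jog_arm", "data": {
  "deltas": [
    {"grip": 0,"translation": [14,-30,0],"yaw": 0},
    {"grip": 0,"translation": [14,-30,0],"yaw": 0},
    {"grip": 0,"translation": [14,-30,0],"yaw": 0},
    {"grip": 0,"translation": [14,-30,0],"yaw": 0},
    {"grip": 0,"translation": [14,-30,0],"yaw": 0}
  ]
}}

```text
clock: 4.78
position: [0.6389, 0.0812, 0.1725]
ee_rot: [[0.998, -0.058, -0.001], [-0.058, -0.998, -0.002], [-0.001, 0.002, -1.0]]
ft_force: [-0.2, -0.9, -0.1]
gripper_width: -0.0002
grip_force: 0.0
```

```bash
python3 - <<'E'
from h import *
w=load('w2');print('handle',[wz(w,280,v,.138).round(4) for v in (255,265,272)],'tip',wz(w,361,203,.09),'hinge',wz(w,113,285,.1))
w=snap('wrist','w3');s=state();print(s['clock'],s['position'],s['gripper_width'])
h=cv2.cvtColor(w['pixels'],cv2.COLOR_RGB2HSV)
E
```

```text
handle [array([ 0.4941, -0.2193,  0.138 ]), array([ 0.489, -0.219,  0.138]), array([ 0.4853, -0.2189,  0.138 ])] tip [ 0.50361375 -0.26956176  0.09      ] hinge [ 0.45821229 -0.10481622  0.1       ]
4.8333 [0.63890637 0.08099368 0.17273589] 9.653122235517602e-05
```

View pics/w3.png

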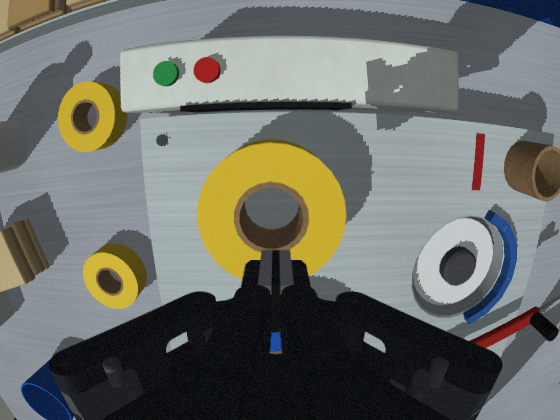

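The closed fingers' tips sit at (276,255). The bore rim spans (234,214) to (308,214) with its far edge at (271,182), and the outer top edge spans (197,214) to (346,214), with the far edge at about (271,141).

```bash
python3 - <<'E'
from h import *
w=load('w3')
from scipy.optimize import least_squares
def fit(p):
    P=np.array([wz(w,u,v,.114)[:2] for u,v in p])
    return least_squares(lambda q:np.hypot(P[:,0]-q[0],P[:,1]-q[1])-q[2],[.637,.083,.04]).x
print(fit([(234,214),(308,214),(271,182),(246,192),(297,192)]))
h=cv2.cvtColor(w['pixels'],cv2.COLOR_RGB2HSV)
m=((h[...,0]>18)&(h[...,0]<34)&(h[...,1]>120)&(h[...,2]>60)).astype(np.uint8);m[:,:190]=0
c=max(cv2.findContours(m,0,1)[0],key=cv2.contourArea)[:,0]
c=c[c[:,1]<225];print(fit(c[::3]))
# left/right finger tip
print(state()['ee_rot'])
E
```

```text
[0.63844356 0.08520527 0.02699732]
[0.64301426 0.08513185 0.04310459]
[[ 9.98282901e-01 -5.85751983e-02 -4.41642783e-04]
 [-5.85758480e-02 -9.98281615e-01 -1.63912201e-03]
 [-3.44871975e-04  1.66217707e-03 -9.99998559e-01]]
```

Request:
{"op": "jog_arm", "data": {
  "deltas": [
    {"grip": 0,"translation": [0,-2,10],"yaw": 0},
    {"grip": 0,"translation": [0,-2,22],"yaw": 0},
    {"grip": 0,"translation": [0,-2,34],"yaw": 0},
    {"grip": 0,"translation": [0,-2,44],"yaw": 0},
    {"grip": 0,"translation": [0,-2,50],"yaw": 0}
  ]
}}

```text
clock: 5.25
position: [0.6379, 0.0844, 0.1206]
ee_rot: [[0.998, -0.056, -0.003], [-0.056, -0.998, -0.001], [-0.003, 0.001, -1.0]]
ft_force: [-0.1, 0.5, 0.2]
gripper_width: -0.0003
grip_force: 0.0
```

Request:
{"op": "jog_arm", "data": {
  "deltas": [
    {"grip": 0,"translation": [0,0,4],"yaw": 0},
    {"grip": 0,"translation": [0,0,8],"yaw": 0},
    {"grip": 0,"translation": [0,0,12],"yaw": 0},
    {"grip": 0,"translation": [0,0,16],"yaw": 0},
    {"grip": 0,"translation": [0,0,16],"yaw": 0}
  ]
}}

```text
clock: 5.67
position: [0.6388, 0.0853, 0.1061]
ee_rot: [[0.998, -0.056, -0.001], [-0.056, -0.998, -0.0], [-0.001, 0.0, -1.0]]
ft_force: [0.4, -0.3, -0.3]
gripper_width: -0.0001
grip_force: 0.0
```

In the bore with no contact. Going deeper, then starting the drag.

Request:
{"op": "jog_arm", "data": {
  "deltas": [
    {"grip": 0,"translation": [0,0,7],"yaw": 0},
    {"grip": 0,"translation": [0,0,14],"yaw": 0},
    {"grip": 0,"translation": [0,0,20],"yaw": 0},
    {"grip": 0,"translation": [0,0,25],"yaw": 0},
    {"grip": 0,"translation": [0,0,25],"yaw": 0}
  ]
}}

```text
clock: 6.08
position: [0.6379, 0.0851, 0.08]
ee_rot: [[0.998, -0.056, -0.003], [-0.056, -0.998, -0.001], [-0.003, 0.001, -1.0]]
ft_force: [-0.8, 0.2, -0.1]
gripper_width: 0.0003
grip_force: 0.0
```

Request:
{"op": "jog_arm", "data": {
  "deltas": [
    {"grip": 0,"translation": [-2,5,0],"yaw": 0},
    {"grip": 0,"translation": [-4,10,0],"yaw": 0},
    {"grip": 0,"translation": [-6,16,0],"yaw": 0},
    {"grip": 0,"translation": [-8,22,0],"yaw": 0},
    {"grip": 0,"translation": [-10,28,0],"yaw": 0}
  ]
}}

```text
clock: 6.5
position: [0.6278, 0.0579, 0.0824]
ee_rot: [[0.998, -0.056, 0.001], [-0.056, -0.998, 0.001], [0.001, -0.001, -1.0]]
ft_force: [1.3, 2.2, -0.6]
gripper_width: 0.0
grip_force: 0.9
```

Request:
{"op": "jog_arm", "data": {
  "deltas": [
    {"grip": 0,"translation": [-6,9,0],"yaw": 0},
    {"grip": 0,"translation": [-12,18,0],"yaw": 0},
    {"grip": 0,"translation": [-18,27,0],"yaw": 0},
    {"grip": 0,"translation": [-24,36,0],"yaw": 0},
    {"grip": 0,"translation": [-31,45,0],"yaw": 0}
  ]
}}

```text
clock: 6.92
position: [0.5938, 0.0136, 0.0822]
ee_rot: [[0.998, -0.056, 0.001], [-0.056, -0.998, -0.0], [0.001, 0.0, -1.0]]
ft_force: [2.1, 1.4, 0.3]
gripper_width: 0.0
grip_force: 1.2
```

Request:
{"op": "jog_arm", "data": {
  "deltas": [
    {"grip": 0,"translation": [-6,9,0],"yaw": 0},
    {"grip": 0,"translation": [-12,18,0],"yaw": 0},
    {"grip": 0,"translation": [-18,27,0],"yaw": 0},
    {"grip": 0,"translation": [-24,36,0],"yaw": 0},
    {"grip": 0,"translation": [-31,45,0],"yaw": 0}
  ]
}}

```text
clock: 7.33
position: [0.5604, -0.0291, 0.0821]
ee_rot: [[0.998, -0.056, 0.001], [-0.056, -0.998, 0.0], [0.001, -0.0, -1.0]]
ft_force: [2.0, 2.4, 0.7]
gripper_width: 0.0003
grip_force: 1.5
```

Request:
{"op": "jog_arm", "data": {
  "deltas": [
    {"grip": 0,"translation": [0,7,0],"yaw": 0},
    {"grip": 0,"translation": [0,14,0],"yaw": 0},
    {"grip": 0,"translation": [0,21,0],"yaw": 0},
    {"grip": 0,"translation": [0,28,0],"yaw": 0},
    {"grip": 0,"translation": [0,34,0],"yaw": 0}
  ]
}}

```text
clock: 7.75
position: [0.5582, -0.0633, 0.0813]
ee_rot: [[0.998, -0.056, -0.002], [-0.056, -0.998, 0.0], [-0.002, 0.0, -1.0]]
ft_force: [-0.3, 3.4, 1.6]
gripper_width: -0.0
grip_force: 2.3
```

```bash
python3 - <<'E'
from h import *
w=snap('wrist','w4');t=snap('top','t4');s=state();print(s['clock'],s['position'],s['ft_force'])
a=w['pixels'][100:400,100:500,::-1]; b=cv2.resize(t['pixels'][150:250,230:350,::-1],(360,300),interpolation=cv2.INTER_CUBIC)
cv2.imwrite('pics/c4.png',np.hstack([a,b]))
E
```

```text
7.85 [ 0.5581831  -0.06423581  0.08116447] [-0.16059962  2.48743474 -0.83210963]
```

View pics/c4.png

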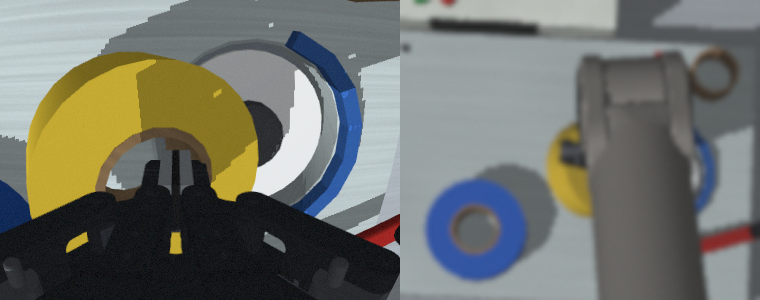

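The reel is flat. The fingers press on the -y side of its bore at crop (176,170), and its edge is just reaching the hub at crop (262,130). I'll carry on slowly.

Request:
{"op": "jog_arm", "data": {
  "deltas": [
    {"grip": 0,"translation": [0,6,0],"yaw": 0},
    {"grip": 0,"translation": [0,12,0],"yaw": 0},
    {"grip": 0,"translation": [0,18,0],"yaw": 0},
    {"grip": 0,"translation": [0,24,0],"yaw": 0},
    {"grip": 0,"translation": [0,29,0],"yaw": 0}
  ]
}}

```text
clock: 8.27
position: [0.5595, -0.0795, 0.0843]
ee_rot: [[0.999, -0.05, 0.004], [-0.05, -0.999, 0.016], [0.004, -0.016, -1.0]]
ft_force: [-0.9, 19.6, 12.4]
gripper_width: -0.0001
grip_force: 11.5
```

Request:
{"op": "jog_arm", "data": {
  "deltas": [
    {"grip": 0,"translation": [0,3,0],"yaw": 0},
    {"grip": 0,"translation": [0,6,0],"yaw": 0},
    {"grip": 0,"translation": [0,9,0],"yaw": 0},
    {"grip": 0,"translation": [0,12,0],"yaw": 0},
    {"grip": 0,"translation": [0,15,0],"yaw": 0}
  ]
}}

```text
clock: 8.68
position: [0.5611, -0.0853, 0.0864]
ee_rot: [[0.999, -0.044, 0.009], [-0.044, -0.999, 0.026], [0.007, -0.026, -1.0]]
ft_force: [-1.0, 27.5, 19.1]
gripper_width: -0.0002
grip_force: 18.1
```

Request:
{"op": "jog_arm", "data": {
  "deltas": [
    {"grip": 0,"translation": [0,-8,0],"yaw": 0},
    {"grip": 0,"translation": [0,-16,0],"yaw": 0},
    {"grip": 0,"translation": [0,-22,0],"yaw": 0},
    {"grip": 0,"translation": [0,-22,0],"yaw": 0},
    {"grip": 0,"translation": [0,-22,0],"yaw": 0}
  ]
}}

```text
clock: 9.1
position: [0.5615, -0.0814, 0.0851]
ee_rot: [[0.999, -0.053, 0.008], [-0.053, -0.999, 0.002], [0.008, -0.003, -1.0]]
ft_force: [0.5, 5.9, 10.3]
gripper_width: 0.0001
grip_force: 6.1
```

```bash
python3 - <<'E'
from h import *
w=snap('wrist','w5');t=snap('side','s5');s=state();print(s['clock'],s['position'],s['ft_force'])
a=w['pixels'][100:400,100:500,::-1]; b=cv2.resize(t['pixels'][155:280,200:360,::-1],(384,300),interpolation=cv2.INTER_CUBIC)
cv2.imwrite('pics/c5.png',np.hstack([a,b]))
E
```

```text
9.2 [ 0.5615154  -0.08145573  0.08513905] [1.30385477 6.00061478 9.48487495]
```

View pics/c5.png

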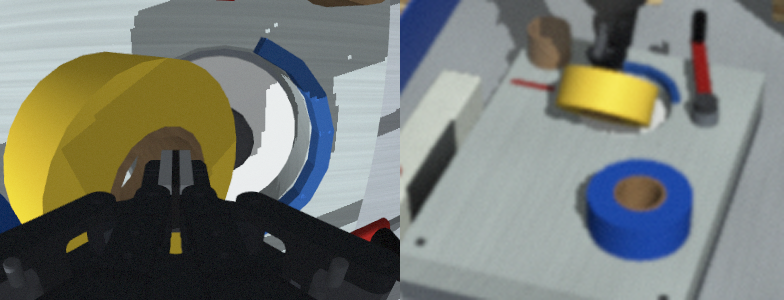

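```bash
cat >> h.py <<'E'
def reelpts(s,fish):
    h=cv2.cvtColor(s['pixels'],cv2.COLOR_RGB2HSV)
    m=(h[...,0]>18)&(h[...,0]<34)&(h[...,1]>110)&(s['depth']>0)
    v,u=np.nonzero(m);d=s['depth'][v,u];K=s['camera_matrix'];T=s['world_from_camera']
    x=(u-K[0,2])/K[0,0];y=(v-K[1,2])/K[1,1]
    if fish: r=np.hypot(x,y)+1e-12;k=np.tan(r)/r;x=x*k;y=y*k
    P=np.stack([x*d,-y*d,-d],1)@T[:3,:3].T+T[:3,3]
    return P[(abs(P[:,0]-.557)<.09)&(P[:,1]<.05)&(P[:,1]>-.22)&(P[:,2]>.05)]
def top(P,it=500):
    rng=np.random.default_rng(0);b=None
    for _ in range(it):
        q=P[rng.choice(len(P),3,False)];n=np.cross(q[1]-q[0],q[2]-q[0]);L=np.linalg.norm(n)
        if L<1e-6:continue
        n/=L;n*=np.sign(n[2])
        if n[2]<.8:continue
        i=abs((P-q[0])@n)<.0015
        if b is None or i.sum()>b.sum():b=i
    Q=P[b];c=Q.mean(0);n=np.linalg.svd(Q-c)[2][2];n*=np.sign(n[2])
    (cx,cy),r=cv2.minEnclosingCircle(Q[:,:2].astype(np.float32))
    cz=c[2]-(n[0]*(cx-c[0])+n[1]*(cy-c[1]))/n[2]
    return dict(n=n.round(3),top=np.array([cx,cy,cz]).round(4),r=round(r,4),under=(np.array([cx,cy,cz])-.044*n).round(4),N=len(Q))
E
python3 - <<'E'
from h import *
print(top(reelpts(load('w4'),1)));print(top(reelpts(load('w5'),1)));print(top(reelpts(load('s5'),0)))
E
```

```text
{'n': array([-0.008, -0.421,  0.907]), 'top': array([ 0.5902, -0.0866,  0.1089]), 'r': 0.0905, 'under': array([ 0.5905, -0.068 ,  0.069 ]), 'N': 20173}
{'n': array([-0.152, -0.561,  0.814]), 'top': array([ 0.5686, -0.0713,  0.1246]), 'r': 0.049, 'under': array([ 0.5753, -0.0466,  0.0888]), 'N': 4012}
{'n': array([0.086, 0.593, 0.8  ]), 'top': array([ 0.5651, -0.0259,  0.1504]), 'r': 0.0308, 'under': array([ 0.5613, -0.052 ,  0.1152]), 'N': 119}
```

```bash
python3 - <<'E'
import h
from h import *
def pts(s):
    hh=cv2.cvtColor(s['pixels'],cv2.COLOR_RGB2HSV)
    v,u=np.mgrid[0:420,0:560];d=s['depth'];K=s['camera_matrix'];T=s['world_from_camera']
    x=(u-K[0,2])/K[0,0];y=(v-K[1,2])/K[1,1];r=np.hypot(x,y)+1e-12;k=np.tan(r)/r
    return hh,np.stack([x*k*d,-y*k*d,-d],-1)@T[:3,:3].T+T[:3,3]
for n in ('w3','w4','w5'):
    hh,P=pts(load(n))
    if n=='w3': print('deck',P[250,380],P[130,300],'reeltop',P[215,220],P[160,270],P[215,330])
    else:
        for (x,y) in [(60,120),(100,80),(140,90),(180,80),(220,90),(240,120),(240,160),(80,160),(50,180),(260,130) ,(290,130),(225,200)]:
            print(n,(x,y),P[100+y,100+x].round(3),hh[100+y,100+x])
E
```

```text
deck [ 0.58757984 -0.01271351  0.06881037] [0.69922136 0.05836842 0.0701529 ] reeltop [0.64358455 0.12216306 0.11432093] [0.68117014 0.08338579 0.11448643] [0.63884681 0.04229424 0.11407092]
w4 (60, 120) [ 0.596 -0.022  0.139] [ 25 191 195]
w4 (100, 80) [ 0.608 -0.037  0.132] [ 25 189 196]
w4 (140, 90) [ 0.602 -0.051  0.124] [ 25 191 135]
w4 (180, 80) [ 0.604 -0.067  0.119] [ 25 200 135]
w4 (220, 90) [ 0.597 -0.084  0.11 ] [ 24 186 197]
w4 (240, 120) [ 0.582 -0.094  0.106] [ 25 188 136]
w4 (240, 160) [ 0.561 -0.094  0.105] [ 25 193 194]
w4 (80, 160) [ 0.579 -0.027  0.137] [ 24 190 195]
w4 (50, 180) [ 0.573 -0.015  0.142] [ 25 189 197]
w4 (260, 130) [ 0.562 -0.113  0.069] [105  12  44]
w4 (290, 130) [ 0.555 -0.138  0.054] [ 90   4 235]
w4 (225, 200) [ 0.565 -0.081  0.146] [ 23 176  90]
w5 (60, 120) [ 0.601 -0.044  0.153] [ 25 194 176]
w5 (100, 80) [ 0.612 -0.057  0.144] [ 25 199 127]
w5 (140, 90) [ 0.607 -0.07   0.136] [ 24 190 129]
w5 (180, 80) [ 0.607 -0.085  0.121] [ 24 205 127]
w5 (220, 90) [ 0.598 -0.103  0.102] [ 24 193 131]
w5 (240, 120) [ 0.571 -0.12   0.067] [135  23  45]
w5 (240, 160) [ 0.546 -0.12   0.07 ] [114  26  50]
w5 (80, 160) [ 0.588 -0.05   0.156] [ 24 194 129]
w5 (50, 180) [ 0.586 -0.042  0.165] [ 25 197 145]
w5 (260, 130) [ 0.56  -0.136  0.055] [ 90   3 146]
w5 (290, 130) [ 0.558 -0.157  0.055] [ 90   4 236]
w5 (225, 200) [ 0.568 -0.099  0.151] [ 96  11 112]
```

In both views the reel has tipped nose-down, its front edge caught against the hub. I'll pull it back flat onto the deck and then pinch its wall, with one finger in the bore, to carry it level.

Request:
{"op": "jog_arm", "data": {
  "deltas": [
    {"grip": 0,"translation": [0,-5,0],"yaw": 0},
    {"grip": 0,"translation": [0,-10,0],"yaw": 0},
    {"grip": 0,"translation": [0,-15,0],"yaw": 0},
    {"grip": 0,"translation": [0,-20,0],"yaw": 0},
    {"grip": 0,"translation": [0,-25,0],"yaw": 0}
  ]
}}

```text
clock: 9.62
position: [0.5607, -0.0615, 0.0833]
ee_rot: [[0.998, -0.057, 0.004], [-0.057, -0.998, -0.003], [0.004, 0.003, -1.0]]
ft_force: [0.4, -0.7, 9.5]
gripper_width: 0.0003
grip_force: 5.0
```

Request:
{"op": "jog_arm", "data": {
  "deltas": [
    {"grip": 0,"translation": [0,-5,0],"yaw": 0},
    {"grip": 0,"translation": [0,-10,0],"yaw": 0},
    {"grip": 0,"translation": [0,-15,0],"yaw": 0},
    {"grip": 0,"translation": [0,-20,0],"yaw": 0},
    {"grip": 0,"translation": [0,-25,0],"yaw": 0}
  ]
}}

```text
clock: 10.03
position: [0.5592, -0.0359, 0.081]
ee_rot: [[0.998, -0.057, -0.003], [-0.057, -0.998, -0.002], [-0.003, 0.002, -1.0]]
ft_force: [0.0, -0.1, 0.1]
gripper_width: 0.0
grip_force: 0.0
```

```bash
cat >> h.py <<'E'
def reel(s):
    P=reelpts(s,1);P=P[P[:,2]<.2];t=top(P);return t
E
python3 - <<'E'
from h import *
w=snap('wrist','w6');s=state();print(s['clock'],s['position'],s['ft_force']);print(reel(w))
E
```

```text
10.0833 [ 0.55898622 -0.03390267  0.08076698] [ 0.26786834  0.60528231 -0.02307025]
{'n': array([ 0.001, -0.001,  1.   ]), 'top': array([ 0.5972, -0.0817,  0.1139]), 'r': 0.1135, 'under': array([ 0.5972, -0.0816,  0.0699]), 'N': 20932}
```

```bash
cat >> h.py <<'E'
def centre(s):
    from scipy.optimize import least_squares
    P=reelpts(s,1);P=P[abs(P[:,2]-np.median(P[:,2]))<.003]
    im=np.zeros((300,300),np.uint8);ij=np.round((P[:,:2]-[.45,-.25])*1000).astype(int)
    k=((ij>=0)&(ij<300)).all(1);im[ij[k,0],ij[k,1]]=1
    im=cv2.morphologyEx(im,cv2.MORPH_CLOSE,np.ones((3,3)))
    c=max(cv2.findContours(im,0,1)[0],key=cv2.contourArea)[:,0][:,::-1]/1000+[.45,-.25]
    f=lambda q:np.hypot(c[:,0]-q[0],c[:,1]-q[1])-.055
    r=least_squares(f,[c[:,0].max()-.055,c[:,1].mean()],loss='cauchy',f_scale=.001);return r.x,np.median(abs(r.fun)),np.median(P[:,2])
E
python3 - <<'E'
from h import *
print(centre(load('w6')))
E
```

```text
(array([ 0.56407734, -0.03205524]), np.float64(0.0008598525045015286), np.float64(0.11398149625076981))
```

Request:
{"op": "jog_arm", "data": {
  "deltas": [
    {"grip": 0,"translation": [0,0,-25],"yaw": 0},
    {"grip": 0,"translation": [0,0,-50],"yaw": 0},
    {"grip": 55,"translation": [2,-15,-70],"yaw": 0},
    {"grip": 55,"translation": [5,-30,-70],"yaw": 0},
    {"grip": 55,"translation": [5,-41,-70],"yaw": 0}
  ]
}}

```text
clock: 10.5
position: [0.5683, 0.0068, 0.1525]
ee_rot: [[0.998, -0.056, 0.001], [-0.056, -0.998, -0.0], [0.001, 0.0, -1.0]]
ft_force: [0.1, 0.5, -0.3]
gripper_width: 0.0356
grip_force: 0.0
```

Request:
{"op": "jog_arm", "data": {
  "deltas": [
    {"grip": 55,"translation": [0,0,0],"yaw": 0},
    {"grip": 55,"translation": [0,0,0],"yaw": 0},
    {"grip": 55,"translation": [0,0,10],"yaw": 0},
    {"grip": 55,"translation": [0,0,20],"yaw": 0},
    {"grip": 55,"translation": [0,0,25],"yaw": 0}
  ]
}}

```text
clock: 10.92
position: [0.5657, 0.0046, 0.1239]
ee_rot: [[0.998, -0.057, -0.005], [-0.058, -0.998, -0.001], [-0.005, 0.001, -1.0]]
ft_force: [-0.7, 1.1, 0.7]
gripper_width: 0.055
grip_force: 0.0
```

```bash
python3 - <<'E'
from h import *
w=snap('wrist','w7');s=state();print(s['clock'],s['position'],s['ft_force'],s['gripper_width']);print(centre(w))
E
```

```text
10.9667 [0.56519536 0.00481435 0.12330511] [ 0.57353172  0.28305034 -1.44882249] 0.05503434973225913
(array([ 0.56433108, -0.03186614]), np.float64(0.0007856325935269685), np.float64(0.11394384818650985))
```

View pics/w7.png

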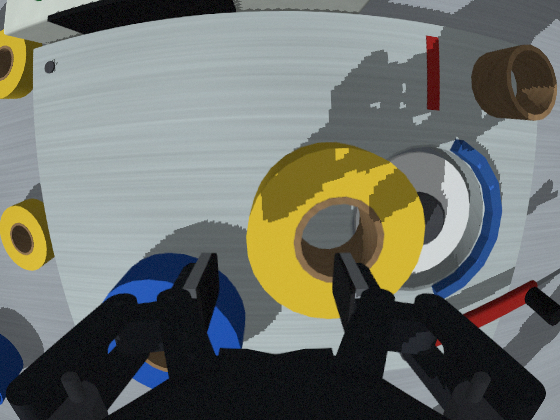

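The right finger, at (345,275), is over the bore. The left finger, at (205,275), is outside the reel and clear of the blue one. Going down to pinch the wall.

Request:
{"op": "jog_arm", "data": {
  "deltas": [
    {"grip": 55,"translation": [0,0,10],"yaw": 0},
    {"grip": 55,"translation": [0,0,20],"yaw": 0},
    {"grip": 55,"translation": [0,0,30],"yaw": 0},
    {"grip": 55,"translation": [0,0,38],"yaw": 0},
    {"grip": 55,"translation": [0,0,43],"yaw": 0}
  ]
}}

```text
clock: 11.38
position: [0.5667, 0.0062, 0.0822]
ee_rot: [[0.998, -0.056, -0.002], [-0.056, -0.998, -0.0], [-0.002, 0.0, -1.0]]
ft_force: [-0.1, 0.3, -0.1]
gripper_width: 0.0553
grip_force: 0.0
```

Request:
{"op": "jog_arm", "data": {
  "deltas": [
    {"grip": 55,"translation": [0,0,0],"yaw": 0},
    {"grip": 40,"translation": [0,0,0],"yaw": 0},
    {"grip": 25,"translation": [0,0,0],"yaw": 0},
    {"grip": 25,"translation": [0,0,0],"yaw": 0},
    {"grip": 25,"translation": [0,0,0],"yaw": 0}
  ],
  "grip_force": 50
}}

```text
clock: 11.8
position: [0.5681, 0.0063, 0.0848]
ee_rot: [[0.998, -0.056, 0.001], [-0.056, -0.998, -0.0], [0.001, 0.0, -1.0]]
ft_force: [-1.2, -0.7, 2.4]
gripper_width: 0.0297
grip_force: 46.3
```

Request:
{"op": "jog_arm", "data": {
  "deltas": [
    {"grip": 25,"translation": [0,0,0],"yaw": 0},
    {"grip": 25,"translation": [0,0,0],"yaw": 0},
    {"grip": 25,"translation": [0,0,-1],"yaw": 0},
    {"grip": 25,"translation": [0,0,-2],"yaw": 0},
    {"grip": 25,"translation": [0,0,-4],"yaw": 0}
  ]
}}

```text
clock: 12.22
position: [0.5665, 0.0064, 0.0867]
ee_rot: [[0.998, -0.056, -0.003], [-0.056, -0.998, 0.0], [-0.003, -0.0, -1.0]]
ft_force: [0.0, -0.3, -3.9]
gripper_width: 0.0298
grip_force: 46.3
```

```bash
python3 - <<'E'
from h import *
w=snap('wrist','w8');s=state();print(s['clock'],s['position'],s['ft_force'],s['gripper_width'],s['wrist_torque']);print(centre(w),reel(w)['n'])
E
```

```text
12.2667 [0.56680332 0.00648921 0.08716457] [-0.35196793 -0.06328385 -2.6432513 ] 0.03012290170882955 [ 0.14778069 -0.03246201  0.0573744 ]
(array([ 0.56374396, -0.03067928]), np.float64(0.0008420721717466856), np.float64(0.11541613362423392)) [ 0.004 -0.008  1.   ]
```

```bash
python3 - <<'E'
from h import *
for n,p in (('w1',(249,208)),('w2',(118,134)),('w3',(459,266))):
    w=load(n);print(n,wz(w,*p,.069).round(4))
    hh=cv2.cvtColor(w['pixels'],cv2.COLOR_RGB2HSV)
    # white platform+hub: well outline from white platform blob hull at z=.055
    m=((hh[...,1]<60)&(hh[...,2]<95)).astype(np.uint8)
    q=np.zeros_like(m);cv2.circle(q,p,36 if n!='w3' else 26,1,-1);m&=q
    _,l,st,ce=cv2.connectedComponentsWithStats(m)
    i=l[p[1],p[0]];print(st[i],ce[i],wz(w,*ce[i],.069).round(4))
E
```

```text
w1 [ 0.5581 -0.1065  0.069 ]
[ 231  186   37   43 1221] [249.25307125 206.41850942] [ 0.5597 -0.1069  0.069 ]
w2 [ 0.556  -0.1128  0.069 ]
[  91  105   56   58 2569] [117.92059167 132.9972752 ] [ 0.5567 -0.1128  0.069 ]
w3 [ 0.5607 -0.1041  0.069 ]
[ 440  246   36   39 1061] [457.35344015 265.11215834] [ 0.562  -0.1018  0.069 ]
```

Request:
{"op": "jog_arm", "data": {
  "deltas": [
    {"grip": 25,"translation": [0,4,-3],"yaw": 0},
    {"grip": 25,"translation": [-1,12,-3],"yaw": 0},
    {"grip": 25,"translation": [-1,20,-3],"yaw": 0},
    {"grip": 25,"translation": [-2,30,-3],"yaw": 0},
    {"grip": 25,"translation": [-2,40,-3],"yaw": 0}
  ]
}}

```text
clock: 12.68
position: [0.5628, -0.0354, 0.0906]
ee_rot: [[0.998, -0.057, -0.001], [-0.057, -0.998, -0.001], [-0.001, 0.001, -1.0]]
ft_force: [-0.2, -0.6, -4.0]
gripper_width: 0.03
grip_force: 46.5
```

Request:
{"op": "jog_arm", "data": {
  "deltas": [
    {"grip": 25,"translation": [0,10,0],"yaw": 0},
    {"grip": 25,"translation": [0,20,0],"yaw": 0},
    {"grip": 25,"translation": [0,28,0],"yaw": 0},
    {"grip": 25,"translation": [0,34,0],"yaw": 0},
    {"grip": 25,"translation": [0,36,0],"yaw": 0}
  ]
}}

```text
clock: 13.1
position: [0.5613, -0.0716, 0.0908]
ee_rot: [[0.998, -0.058, -0.0], [-0.058, -0.998, -0.001], [-0.0, 0.001, -1.0]]
ft_force: [0.0, -0.4, -3.7]
gripper_width: 0.0302
grip_force: 46.4
```

```bash
python3 - <<'E'
from h import *
w=snap('wrist','w9');s=state();print(s['clock'],s['position'],s['ft_force'],s['gripper_width'],s['wrist_torque']);print(centre(w),reel(w)['n'])
# fence: blue, fit circle r=57 to inner top edge points at z~.082
hh=cv2.cvtColor(w['pixels'],cv2.COLOR_RGB2HSV)
v,u=np.nonzero((hh[...,0]>100)&(hh[...,0]<125)&(hh[...,1]>130)&(w['depth']>0));d=w['depth'][v,u];K=w['camera_matrix'];T=w['world_from_camera']
x=(u-K[0,2])/K[0,0];y=(v-K[1,2])/K[1,1];r=np.hypot(x,y)+1e-12;k=np.tan(r)/r
P=np.stack([x*k*d,-y*k*d,-d],1)@T[:3,:3].T+T[:3,3]
P=P[(abs(P[:,2]-.082)<.0025)&(P[:,1]<-.1)&(P[:,1]>-.2)];print(len(P),P.min(0),P.max(0))
from scipy.optimize import least_squares
r=least_squares(lambda q:np.hypot(P[:,0]-q[0],P[:,1]-q[1])-q[2],[.557,-.108,.06],loss='soft_l1',f_scale=.002);print('fence',r.x)
R=np.hypot(P[:,0]-r.x[0],P[:,1]-r.x[1]);print(np.percentile(R,[2,50,98]))
E
```

```text
13.15 [ 0.56131758 -0.07112629  0.09081582] [-0.5804587  -0.61943451 -4.16522762] 0.030301180292630705 [ 0.1578559  -0.03122071 -0.01478531]
(array([ 0.55827785, -0.10865013]), np.float64(0.0009171688779201284), np.float64(0.11966309796779065)) [ 0.002 -0.006  1.   ]
900 [ 0.58651029 -0.16867469  0.07955584] [ 0.62000006 -0.12651964  0.0842907 ]
fence [ 0.53138025 -0.09921416  0.0890514 ]
[0.08452365 0.08906924 0.09358483]
```

Request:
{"op": "jog_arm", "data": {
  "deltas": [
    {"grip": 25,"translation": [0,0,2],"yaw": 0},
    {"grip": 25,"translation": [0,0,4],"yaw": 0},
    {"grip": 25,"translation": [0,0,6],"yaw": 0},
    {"grip": 25,"translation": [0,0,8],"yaw": 0},
    {"grip": 25,"translation": [0,0,10],"yaw": 0}
  ]
}}

```text
clock: 13.57
position: [0.5614, -0.069, 0.0807]
ee_rot: [[0.998, -0.055, -0.0], [-0.055, -0.998, -0.0], [-0.0, 0.0, -1.0]]
ft_force: [-0.5, -0.1, -3.1]
gripper_width: 0.03
grip_force: 46.7
```

```bash
python3 - <<'E'
from h import *
w=snap('wrist','w10');s=state();print(s['clock'],s['position'],s['ft_force'],s['gripper_width'],s['wrist_torque']);print(centre(w),reel(w)['n'])
E
```

```text
13.6167 [ 0.5609853  -0.06924157  0.08015986] [ 0.52532152 -0.3668076  -2.89424076] 0.02967947700593973 [ 0.11788551  0.07014284 -0.04999277]
(array([ 0.55842909, -0.10599861]), np.float64(0.0009797044082065151), np.float64(0.10948716761395921)) [ 0.006 -0.006  1.   ]
```

Request:
{"op": "jog_arm", "data": {
  "deltas": [
    {"grip": 25,"translation": [0,0,1],"yaw": 0},
    {"grip": 25,"translation": [0,0,3],"yaw": 0},
    {"grip": 25,"translation": [0,0,5],"yaw": 0},
    {"grip": 25,"translation": [0,0,5],"yaw": 0},
    {"grip": 25,"translation": [0,0,5],"yaw": 0}
  ]
}}

```text
clock: 14.03
position: [0.5612, -0.0695, 0.0756]
ee_rot: [[0.998, -0.056, -0.001], [-0.056, -0.998, 0.0], [-0.001, -0.0, -1.0]]
ft_force: [-0.2, 0.0, -4.7]
gripper_width: 0.0302
grip_force: 46.6
```

Request:
{"op": "jog_arm", "data": {
  "deltas": [
    {"grip": 35,"translation": [0,0,0],"yaw": 0},
    {"grip": 45,"translation": [0,0,0],"yaw": 0},
    {"grip": 45,"translation": [0,0,0],"yaw": 0},
    {"grip": 45,"translation": [0,0,0],"yaw": 0},
    {"grip": 45,"translation": [0,0,0],"yaw": 0}
  ]
}}

```text
clock: 14.45
position: [0.562, -0.0695, 0.0765]
ee_rot: [[0.998, -0.056, 0.001], [-0.056, -0.998, -0.0], [0.001, 0.0, -1.0]]
ft_force: [-0.1, -0.4, 0.1]
gripper_width: 0.045
grip_force: 0.0
```

```bash
python3 - <<'E'
from h import *
w=snap('wrist','w11');s=state();print(s['clock'],s['position'],s['ft_force'],s['gripper_width'],s['wrist_torque']);print(centre(w),reel(w)['n'])
E
```

```text
14.5 [ 0.56183102 -0.06951456  0.07632162] [-0.17493008  0.2743405   0.24713978] 0.044815280352588555 [ 0.00537627  0.02239549 -0.02102348]
(array([ 0.55807017, -0.10624332]), np.float64(0.0008282486888134266), np.float64(0.09750274184015964)) [ 0.    -0.001  1.   ]
```

Request:
{"op": "jog_arm", "data": {
  "deltas": [
    {"grip": 45,"translation": [0,0,-18],"yaw": 0},
    {"grip": 45,"translation": [0,0,-36],"yaw": 0},
    {"grip": 62,"translation": [-1,12,-52],"yaw": 0},
    {"grip": 62,"translation": [-2,25,-52],"yaw": 0},
    {"grip": 62,"translation": [-2,37,-52],"yaw": 0}
  ]
}}

```text
clock: 14.92
position: [0.558, -0.1076, 0.1289]
ee_rot: [[0.998, -0.056, 0.002], [-0.056, -0.998, -0.001], [0.002, 0.001, -1.0]]
ft_force: [-0.4, -0.3, 0.4]
gripper_width: 0.0619
grip_force: 0.0
```

Request:
{"op": "jog_arm", "data": {
  "deltas": [
    {"grip": 62,"translation": [0,0,0],"yaw": 0},
    {"grip": 62,"translation": [0,0,8],"yaw": 0},
    {"grip": 62,"translation": [0,0,16],"yaw": 0},
    {"grip": 62,"translation": [0,0,24],"yaw": 0},
    {"grip": 62,"translation": [0,0,29],"yaw": 0}
  ]
}}

```text
clock: 15.33
position: [0.5559, -0.1051, 0.0964]
ee_rot: [[0.999, -0.054, -0.004], [-0.054, -0.999, 0.001], [-0.004, -0.001, -1.0]]
ft_force: [-0.4, 0.8, 0.2]
gripper_width: 0.0621
grip_force: 0.0
```

Request:
{"op": "jog_arm", "data": {
  "deltas": [
    {"grip": 62,"translation": [0,0,2],"yaw": 0},
    {"grip": 62,"translation": [0,0,4],"yaw": 0},
    {"grip": 62,"translation": [0,0,6],"yaw": 0},
    {"grip": 62,"translation": [0,0,8],"yaw": 0},
    {"grip": 62,"translation": [0,0,10],"yaw": 0}
  ]
}}

```text
clock: 15.75
position: [0.5577, -0.1063, 0.089]
ee_rot: [[0.998, -0.056, 0.001], [-0.056, -0.998, -0.0], [0.001, 0.0, -1.0]]
ft_force: [0.3, -0.1, -0.8]
gripper_width: 0.0619
grip_force: 0.0
```

Request:
{"op": "jog_arm", "data": {
  "deltas": [
    {"grip": 62,"translation": [0,0,2],"yaw": 0},
    {"grip": 62,"translation": [0,0,4],"yaw": 0},
    {"grip": 62,"translation": [0,0,6],"yaw": 0},
    {"grip": 62,"translation": [0,0,8],"yaw": 0},
    {"grip": 62,"translation": [0,0,10],"yaw": 0}
  ]
}}

```text
clock: 16.17
position: [0.5574, -0.1064, 0.0787]
ee_rot: [[0.998, -0.056, 0.0], [-0.056, -0.998, -0.0], [0.0, 0.0, -1.0]]
ft_force: [0.7, 0.7, 0.3]
gripper_width: 0.0619
grip_force: 0.0
```

Request:
{"op": "jog_arm", "data": {
  "deltas": [
    {"grip": 62,"translation": [0,0,1],"yaw": 0},
    {"grip": 62,"translation": [0,0,2],"yaw": 0},
    {"grip": 62,"translation": [0,0,3],"yaw": 0},
    {"grip": 62,"translation": [0,0,4],"yaw": 0},
    {"grip": 62,"translation": [0,0,5],"yaw": 0}
  ]
}}

```text
clock: 16.58
position: [0.5574, -0.1063, 0.0739]
ee_rot: [[0.998, -0.056, 0.0], [-0.056, -0.998, -0.0], [0.0, 0.0, -1.0]]
ft_force: [0.6, 0.6, -0.0]
gripper_width: 0.062
grip_force: 0.0
```

```bash
python3 - <<'E'
from h import *
w=snap('wrist','w12');s=state();print(s['clock'],s['position'],s['ft_force'],s['gripper_width']);print(centre(w),reel(w)['n'])
P=reelpts(w,1);print(np.histogram(P[:,2],bins=np.arange(.05,.16,.004)))
E
```

```text
16.6333 [ 0.5572382  -0.10630395  0.07361936] [-0.30416268 -0.32057007 -0.27384916] 0.06182044010388565
(array([ 0.55818176, -0.10624261]), np.float64(0.0007272021542463064), np.float64(0.09753613417291661)) [ 0.    -0.001  1.   ]
(array([    0,    10,    51,    59,    70,    87,    86,    96,    80,
         101,   108, 17048,  4728,    61,    30,    30,    18,    15,
          12,     7,     4,     0,     0,     0,     0,     0,     0]), array([0.05 , 0.054, 0.058, 0.062, 0.066, 0.07 , 0.074, 0.078, 0.082,
       0.086, 0.09 , 0.094, 0.098, 0.102, 0.106, 0.11 , 0.114, 0.118,
       0.122, 0.126, 0.13 , 0.134, 0.138, 0.142, 0.146, 0.15 , 0.154,
       0.158]))
```

```bash
python3 - <<'E'
from h import *
w=load('w12');v,u=np.mgrid[0:420,0:560];d=w['depth'];K=w['camera_matrix'];T=w['world_from_camera']
x=(u-K[0,2])/K[0,0];y=(v-K[1,2])/K[1,1];r=np.hypot(x,y)+1e-12;k=np.tan(r)/r
P=np.stack([x*k*d,-y*k*d,-d],-1)@T[:3,:3].T+T[:3,3]
h=cv2.cvtColor(w['pixels'],cv2.COLOR_RGB2HSV)
for lo,hi in ((-.175,-.125),(-.088,-.04)):
    m=(abs(P[...,0]-.557)<.016)&(P[...,1]>lo)&(P[...,1]<hi)&(d>0)&(h[...,1]<90)&(P[...,2]>.085)
    Q=P[m];o=np.argsort(Q[:,2])[:400:25];print(len(Q));print(Q[o].round(3).tolist()); print(np.argwhere(m)[o][:,::-1][:6].tolist())
E
```

```text
12938
[[0.568, -0.16, 0.098], [0.549, -0.136, 0.106], [0.563, -0.136, 0.107], [0.567, -0.142, 0.108], [0.558, -0.137, 0.109], [0.567, -0.141, 0.11], [0.567, -0.143, 0.11], [0.562, -0.147, 0.111], [0.566, -0.137, 0.112], [0.563, -0.147, 0.112], [0.56, -0.136, 0.113], [0.548, -0.136, 0.114], [0.563, -0.148, 0.114], [0.567, -0.143, 0.115], [0.546, -0.136, 0.115], [0.553, -0.136, 0.116]]
[[386, 242], [341, 289], [343, 263], [355, 254], [344, 274], [353, 256]]
9723
[[0.55, -0.085, 0.088], [0.559, -0.074, 0.106], [0.571, -0.072, 0.108], [0.571, -0.072, 0.11], [0.566, -0.075, 0.11], [0.561, -0.075, 0.111], [0.571, -0.072, 0.112], [0.561, -0.074, 0.113], [0.571, -0.075, 0.114], [0.571, -0.075, 0.114], [0.555, -0.074, 0.115], [0.571, -0.071, 0.116], [0.562, -0.074, 0.116], [0.567, -0.075, 0.117], [0.571, -0.075, 0.117], [0.567, -0.075, 0.118]]
[[237, 274], [209, 276], [199, 255], [198, 255], [206, 266], [207, 278]]
```

The finger ends show at z ≈ 0.104, right over the ring but not yet touching. I'll keep lowering.

Request:
{"op": "jog_arm", "data": {
  "deltas": [
    {"grip": 62,"translation": [0,0,2],"yaw": 0},
    {"grip": 62,"translation": [0,0,4],"yaw": 0},
    {"grip": 62,"translation": [0,0,6],"yaw": 0},
    {"grip": 62,"translation": [0,0,7],"yaw": 0},
    {"grip": 62,"translation": [0,0,8],"yaw": 0}
  ]
}}

```text
clock: 17.05
position: [0.5574, -0.1064, 0.0664]
ee_rot: [[0.998, -0.056, 0.0], [-0.056, -0.998, -0.0], [0.0, 0.0, -1.0]]
ft_force: [-1.8, -0.2, 4.8]
gripper_width: 0.0619
grip_force: 2.3
```

Request:
{"op": "jog_arm", "data": {
  "deltas": [
    {"grip": 62,"translation": [0,0,1],"yaw": 0},
    {"grip": 62,"translation": [0,0,2],"yaw": 0},
    {"grip": 62,"translation": [0,0,3],"yaw": 0},
    {"grip": 62,"translation": [0,0,4],"yaw": 0},
    {"grip": 62,"translation": [0,0,5],"yaw": 0}
  ]
}}

```text
clock: 17.47
position: [0.5574, -0.1064, 0.0609]
ee_rot: [[0.998, -0.056, 0.0], [-0.056, -0.998, -0.0], [0.0, 0.0, -1.0]]
ft_force: [-1.1, 1.2, 5.7]
gripper_width: 0.0621
grip_force: 2.3
```

Contact, and it gives way at about 5 N. Pressing on.

Request:
{"op": "jog_arm", "data": {
  "deltas": [
    {"grip": 62,"translation": [0,0,1],"yaw": 0},
    {"grip": 62,"translation": [0,0,2],"yaw": 0},
    {"grip": 62,"translation": [0,0,3],"yaw": 0},
    {"grip": 62,"translation": [0,0,4],"yaw": 0},
    {"grip": 62,"translation": [0,0,5],"yaw": 0}
  ]
}}

```text
clock: 17.88
position: [0.5574, -0.1064, 0.0558]
ee_rot: [[0.998, -0.056, 0.0], [-0.056, -0.998, -0.0], [0.0, 0.0, -1.0]]
ft_force: [-1.0, 0.6, 4.0]
gripper_width: 0.062
grip_force: 2.3
```

Request:
{"op": "jog_arm", "data": {
  "deltas": [
    {"grip": 62,"translation": [0,0,1],"yaw": 0},
    {"grip": 62,"translation": [0,0,2],"yaw": 0},
    {"grip": 62,"translation": [0,0,3],"yaw": 0},
    {"grip": 62,"translation": [0,0,4],"yaw": 0},
    {"grip": 62,"translation": [0,0,5],"yaw": 0}
  ]
}}

```text
clock: 18.3
position: [0.5577, -0.1064, 0.0549]
ee_rot: [[0.998, -0.056, 0.001], [-0.056, -0.998, -0.001], [0.001, 0.001, -1.0]]
ft_force: [-9.8, 1.4, 29.8]
gripper_width: 0.0621
grip_force: 15.0
```

Request:
{"op": "jog_arm", "data": {
  "deltas": [
    {"grip": 62,"translation": [0,0,0],"yaw": 0},
    {"grip": 62,"translation": [0,0,-5],"yaw": 0},
    {"grip": 62,"translation": [0,0,-20],"yaw": 0},
    {"grip": 62,"translation": [0,0,-50],"yaw": 0},
    {"grip": 62,"translation": [0,0,-80],"yaw": 0}
  ]
}}

```text
clock: 18.72
position: [0.5556, -0.1062, 0.1294]
ee_rot: [[0.998, -0.056, -0.005], [-0.056, -0.998, 0.001], [-0.005, -0.001, -1.0]]
ft_force: [1.1, -0.5, 0.3]
gripper_width: 0.062
grip_force: 0.0
```

```bash
python3 - <<'E'
from h import *
w=snap('wrist','w13');s=state();print(s['clock'],s['position'],s['ft_force'],s['gripper_width']);print(centre(w),reel(w)['n'])
# clamp: red arm points
t=snap('side','s13')
for s,f in ((w,1),(t,0)):
    h=cv2.cvtColor(s['pixels'],cv2.COLOR_RGB2HSV);v,u=np.nonzero(((h[...,0]<6)|(h[...,0]>174))&(h[...,1]>120)&(s['depth']>0))
    d=s['depth'][v,u];K=s['camera_matrix'];T=s['world_from_camera'];x=(u-K[0,2])/K[0,0];y=(v-K[1,2])/K[1,1]
    if f: r=np.hypot(x,y)+1e-12;x=x*np.tan(r)/r;y=y*np.tan(r)/r
    P=np.stack([x*d,-y*d,-d],1)@T[:3,:3].T+T[:3,3];P=P[(abs(P[:,2]-.098)<.004)&(P[:,1]<-.09)&(abs(P[:,0]-.48)<.1)]
    if len(P)>20:
        c=P.mean(0);dd=np.linalg.svd(P-c)[2][0];dd*=-np.sign(dd[1]);print(len(P),c,dd,np.degrees(np.arctan2(dd[1],dd[0])))
E
```

```text
18.7667 [ 0.56109713 -0.10668364  0.13721427] [1.60862391 1.07361544 3.59542543] 0.061968360372589314
(array([ 0.55792123, -0.10614513]), np.float64(0.0005037709018836135), np.float64(0.0839274878107456)) [ 0. -0.  1.]
1303 [ 0.47323607 -0.14897929  0.09734145] [ 0.31950751 -0.94755272 -0.00766715] -71.36628823890572
101 [ 0.47163293 -0.16398423  0.0964811 ] [ 0.25701212 -0.96640739 -0.00123577] -75.10714262438471
```

The reel is home: its top is at 0.084 and level. Next is the handle at about (0.494, -0.216).

Request:
{"op": "jog_arm", "data": {
  "deltas": [
    {"grip": 62,"translation": [0,0,-28],"yaw": 0},
    {"grip": 62,"translation": [-14,28,-30],"yaw": 0},
    {"grip": 50,"translation": [-28,56,-30],"yaw": 0},
    {"grip": 50,"translation": [-42,84,-30],"yaw": 0},
    {"grip": 50,"translation": [-57,112,-30],"yaw": 0}
  ]
}}

```text
clock: 19.23
position: [0.4932, -0.2159, 0.1596]
ee_rot: [[0.998, -0.055, -0.001], [-0.055, -0.998, 0.0], [-0.001, -0.0, -1.0]]
ft_force: [0.9, -0.8, -0.2]
gripper_width: 0.05
grip_force: 0.0
```

Request:
{"op": "jog_arm", "data": {
  "deltas": [
    {"grip": 50,"translation": [0,0,0],"yaw": 0},
    {"grip": 50,"translation": [0,0,0],"yaw": 0},
    {"grip": 50,"translation": [0,0,0],"yaw": 0},
    {"grip": 50,"translation": [0,0,0],"yaw": 0},
    {"grip": 50,"translation": [0,0,0],"yaw": 0}
  ]
}}

```text
clock: 19.65
position: [0.4949, -0.2131, 0.1605]
ee_rot: [[0.999, -0.053, -0.0], [-0.053, -0.999, 0.001], [-0.0, -0.001, -1.0]]
ft_force: [0.4, -0.1, -0.5]
gripper_width: 0.0503
grip_force: 0.0
```

```bash
python3 - <<'E'
from h import *
w=snap('wrist','w14');s=state();print(s['clock'],s['position'],s['gripper_width'])
h=cv2.cvtColor(w['pixels'],cv2.COLOR_RGB2HSV);v,u=np.mgrid[0:420,0:560];d=w['depth'];K=w['camera_matrix'];T=w['world_from_camera']
x=(u-K[0,2])/K[0,0];y=(v-K[1,2])/K[1,1];r=np.hypot(x,y)+1e-12;k=np.tan(r)/r
P=np.stack([x*k*d,-y*k*d,-d],-1)@T[:3,:3].T+T[:3,3]
m=(abs(P[...,2]-.137)<.003)&(abs(P[...,0]-.49)<.03)&(abs(P[...,1]+.216)<.03)&(d>0)
Q=P[m];print(len(Q),Q.mean(0),Q.min(0),Q.max(0))
m=((h[...,0]<6)|(h[...,0]>174))&(h[...,1]>120)&(abs(P[...,2]-.098)<.004)&(P[...,1]<-.09)&(abs(P[...,0]-.48)<.06)
Q=P[m];c=Q.mean(0);dd=np.linalg.svd(Q-c)[2][0];print(c,np.degrees(np.arctan2(dd[1],dd[0])))
E
```

```text
19.7 [ 0.49492189 -0.21336842  0.16062873] 0.05014604734606232
614 [ 0.49053233 -0.21877315  0.13758807] [ 0.48097514 -0.22737966  0.13400015] [ 0.49866322 -0.21016886  0.13969148]
[ 0.47683114 -0.16751153  0.0976815 ] 106.7661504989208
```

Request:
{"op": "jog_arm", "data": {
  "deltas": [
    {"grip": 50,"translation": [-5,6,0],"yaw": 0},
    {"grip": 50,"translation": [-5,6,15],"yaw": 0},
    {"grip": 50,"translation": [-5,6,30],"yaw": 0},
    {"grip": 50,"translation": [-5,6,45],"yaw": 0},
    {"grip": 50,"translation": [-5,6,55],"yaw": 0}
  ]
}}

```text
clock: 20.12
position: [0.4879, -0.2206, 0.1045]
ee_rot: [[0.998, -0.055, -0.002], [-0.055, -0.998, 0.0], [-0.002, -0.0, -1.0]]
ft_force: [-0.8, -0.3, 0.5]
gripper_width: 0.0499
grip_force: 0.0
```

Request:
{"op": "jog_arm", "data": {
  "deltas": [
    {"grip": 50,"translation": [0,0,0],"yaw": 0},
    {"grip": 10,"translation": [0,0,0],"yaw": 0},
    {"grip": 10,"translation": [0,0,0],"yaw": 0},
    {"grip": 10,"translation": [0,0,0],"yaw": 0},
    {"grip": 10,"translation": [0,0,0],"yaw": 0}
  ],
  "grip_force": 30
}}

```text
clock: 20.53
position: [0.4897, -0.2199, 0.1071]
ee_rot: [[0.998, -0.055, 0.002], [-0.055, -0.998, 0.0], [0.002, -0.001, -1.0]]
ft_force: [-0.5, 2.8, 2.6]
gripper_width: 0.0158
grip_force: 29.2
```

Request:
{"op": "jog_arm", "data": {
  "deltas": [
    {"grip": 10,"translation": [14,-6,0],"yaw": 0},
    {"grip": 10,"translation": [26,-13,0],"yaw": 0},
    {"grip": 10,"translation": [38,-22,0],"yaw": 0},
    {"grip": 10,"translation": [48,-32,0],"yaw": 0},
    {"grip": 10,"translation": [57,-44,0],"yaw": 0}
  ]
}}

```text
clock: 20.95
position: [0.5514, -0.1848, 0.1071]
ee_rot: [[0.998, -0.058, 0.006], [-0.058, -0.998, -0.008], [0.007, 0.008, -1.0]]
ft_force: [4.2, -8.5, -0.6]
gripper_width: 0.0158
grip_force: 29.3
```

Request:
{"op": "jog_arm", "data": {
  "deltas": [
    {"grip": 10,"translation": [8,-13,0],"yaw": 0},
    {"grip": 10,"translation": [14,-26,0],"yaw": 0},
    {"grip": 10,"translation": [18,-40,0],"yaw": 0},
    {"grip": 10,"translation": [21,-54,0],"yaw": 0},
    {"grip": 10,"translation": [22,-69,0],"yaw": 0}
  ]
}}

```text
clock: 21.37
position: [0.5853, -0.1167, 0.1078]
ee_rot: [[0.998, -0.059, 0.023], [-0.058, -0.998, -0.007], [0.024, 0.005, -1.0]]
ft_force: [11.5, -2.3, -0.5]
gripper_width: 0.0151
grip_force: 38.2
```

Request:
{"op": "jog_arm", "data": {
  "deltas": [
    {"grip": 10,"translation": [0,0,0],"yaw": 0},
    {"grip": 10,"translation": [0,0,0],"yaw": 0},
    {"grip": 10,"translation": [0,0,0],"yaw": 0},
    {"grip": 10,"translation": [0,0,0],"yaw": 0},
    {"grip": 10,"translation": [0,0,0],"yaw": 0}
  ]
}}

```text
clock: 21.78
position: [0.5851, -0.1086, 0.108]
ee_rot: [[0.998, -0.053, 0.023], [-0.053, -0.999, 0.003], [0.022, -0.004, -1.0]]
ft_force: [14.7, 2.6, -7.6]
gripper_width: 0.015
grip_force: 37.5
```

```bash
cat >> h.py <<'E'
def red(w):
    h=cv2.cvtColor(w['pixels'],cv2.COLOR_RGB2HSV);v,u=np.mgrid[0:420,0:560];d=w['depth'];K=w['camera_matrix'];T=w['world_from_camera']
    x=(u-K[0,2])/K[0,0];y=(v-K[1,2])/K[1,1];r=np.hypot(x,y)+1e-12;k=np.tan(r)/r
    P=np.stack([x*k*d,-y*k*d,-d],-1)@T[:3,:3].T+T[:3,3]
    R=((h[...,0]<6)|(h[...,0]>174))&(h[...,1]>120)&(d>0)
    for z in (.098,.07):
        Q=P[R&(abs(P[...,2]-z)<.005)&(P[...,1]<-.02)]
        if len(Q)>20:
            Q=Q[np.linalg.norm(Q-np.median(Q,0),axis=1)<.12]
            c=Q.mean(0);dd=np.linalg.svd(Q[:,:2]-c[:2])[2][0];dd*=np.sign(dd[0]);print(z,len(Q),c.round(4),np.degrees(np.arctan2(dd[1],dd[0])))
E
python3 - <<'E'
from h import *
w=snap('wrist','w15');s=state();print(s['clock'],s['position'],s['ft_force']);red(w)
E
```

```text
21.8333 [ 0.58511129 -0.10863504  0.10797486] [16.20412094  2.20171896 -6.83092852]
0.098 1556 [ 0.5349 -0.1058  0.0977] -1.9337243995895543
0.07 1371 [ 0.6684 -0.1131  0.071 ] -3.888706722720154
```

Request:
{"op": "jog_arm", "data": {
  "deltas": [
    {"grip": 10,"translation": [-3,0,0],"yaw": 0},
    {"grip": 10,"translation": [-6,0,0],"yaw": 0},
    {"grip": 10,"translation": [-7,0,0],"yaw": 0},
    {"grip": 45,"translation": [-7,0,0],"yaw": 0},
    {"grip": 45,"translation": [-7,0,0],"yaw": 0}
  ]
}}

```text
clock: 22.25
position: [0.5684, -0.1102, 0.106]
ee_rot: [[0.999, -0.054, 0.001], [-0.054, -0.999, 0.001], [0.001, -0.001, -1.0]]
ft_force: [-0.3, 0.5, 0.4]
gripper_width: 0.0381
grip_force: 0.0
```

Request:
{"op": "jog_arm", "data": {
  "deltas": [
    {"grip": 45,"translation": [0,0,0],"yaw": 0},
    {"grip": 45,"translation": [0,0,0],"yaw": 0},
    {"grip": 45,"translation": [0,0,-25],"yaw": 0},
    {"grip": 45,"translation": [0,0,-60],"yaw": 0},
    {"grip": 45,"translation": [0,0,-95],"yaw": 0}
  ]
}}

```text
clock: 22.67
position: [0.5654, -0.1116, 0.2006]
ee_rot: [[0.998, -0.056, -0.004], [-0.056, -0.998, 0.001], [-0.004, -0.001, -1.0]]
ft_force: [1.2, -0.1, 0.1]
gripper_width: 0.0447
grip_force: 0.0
```

Request:
{"op": "jog_arm", "data": {
  "deltas": [
    {"grip": 45,"translation": [0,0,-5],"yaw": 0},
    {"grip": 45,"translation": [0,0,-5],"yaw": 0},
    {"grip": 45,"translation": [0,0,-5],"yaw": 0},
    {"grip": 45,"translation": [0,0,-5],"yaw": 0},
    {"grip": 45,"translation": [0,0,-5],"yaw": 0}
  ]
}}

```text
clock: 23.08
position: [0.5656, -0.1118, 0.2038]
ee_rot: [[0.998, -0.056, -0.004], [-0.056, -0.998, 0.001], [-0.004, -0.0, -1.0]]
ft_force: [-0.0, 0.6, -0.2]
gripper_width: 0.045
grip_force: 0.0
```

```bash
python3 - <<'E'
from h import *
w=snap('wrist','w16');s=state();print(s['clock'],s['position'],s['ft_force']);red(w);print(centre(w),reel(w)['n'])
h=cv2.cvtColor(w['pixels'],cv2.COLOR_RGB2HSV);v,u=np.mgrid[0:420,0:560];d=w['depth'];K=w['camera_matrix'];T=w['world_from_camera']
x=(u-K[0,2])/K[0,0];y=(v-K[1,2])/K[1,1];r=np.hypot(x,y)+1e-12;k=np.tan(r)/r
P=np.stack([x*k*d,-y*k*d,-d],-1)@T[:3,:3].T+T[:3,3]
Q=P[(abs(P[...,2]-.137)<.003)&(abs(P[...,0]-.577)<.04)&(abs(P[...,1]+.108)<.03)];print(len(Q),Q.mean(0),Q.min(0),Q.max(0))
E
```

```text
23.1333 [ 0.56581184 -0.11178139  0.20394905] [ 0.04189568  0.11620095 -0.37182429]
0.098 1742 [ 0.52   -0.1058  0.0977] -2.685336399988197
0.07 602 [ 0.6673 -0.1129  0.0711] -4.073078875882349
(array([ 0.56861262, -0.05594789]), np.float64(0.014918214189508568), np.float64(0.08393934907808892)) [-0.001 -0.001  1.   ]
433 [ 0.57752629 -0.10861163  0.13767196] [ 0.56852019 -0.1170364   0.13400697] [ 0.58555495 -0.09993082  0.13993853]
```

```bash
python3 -c "from cell import finish_job; print(finish_job())"
```

```text
the job is handed in; nothing more can be done
None
```

I handed the job in at 23 s of the 72 s allowed, but no verdict came back. By my last measurements the yellow reel is fully home and level on the hub (top 14 mm above the deck), and the red arm is back over it within about 1.5° of the mark. I carried the reel the last stretch by pinching its wall, because sliding it tipped it against the hub. The robot is clear, and I steered clear of the blue reel, core and cakes but did not re-measure them.

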